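Lock the mesh food safe with its drop pin

TASK

Take the lock pin out of its wooden rest and lock the food safe with it: put the pin down through the slot on top of the safe's front rail and feel gently along for the hidden hole in the door tongue underneath, never pressing hard. Let the pin drop in, leave it standing fully home with its collar flush on the steel top plate, let go of it, and leave the pot, jar, plate and tongs alone.

Things in the scene. Friction and masses are not known exactly. Their poses are not given: they have to be found in the camera images.
- pin: loose steel lock pin, 90 to 145 g, upright in the rest at the start: shank 8 mm across and 46 mm long with a tapered tip (1 mm off the radius over the last 2 mm), then a brass collar 26 mm across and 4 mm thick, then a round red knob 18 mm across and 38 mm tall to grip (88 mm in all). Origin at the centre of the tip, z up along the pin to the knob
- rest: fixed wooden block 60 x 60 x 50 mm with an 11 mm hole straight down through its middle, in which the pin stands, its collar lying on the block's top. Origin at the centre of the underside
- safe: fixed green food safe with mesh sides and a shut mesh door, 260 mm deep (x), 300 mm wide (y), roof 180 mm high; along its front (-x, robot side) runs a hollow head rail 70 mm deep, with its steel top plate 210 mm above the work surface. Origin at the centre of the underside
- slot (a point): middle of the slot in the steel top plate of the head rail, at the plate's upper face; axes as the safe's. The slot is 64 mm long along the safe's y and 13 mm wide along x, through the 4 mm plate. A sprung brass dust flap just below it hides the inside; hinged on the +x side, it swings down when the pin pushes it (under 1.5 N) and hangs beside the pin
- tongue_level (a point): point 26 mm straight below the middle of the slot, at the height of the flat top of the hidden steel door tongue (NOT the place of its hole). The tongue, 5 mm thick, covers the slot's whole length; under load it springs down at about 1.5 N per mm, 4 mm at most, then is rigid. Away from its hole it stops the pin with the collar about 20 mm above the plate
- rail_floor (a point): point on the floor inside the rail, 56 mm straight below the middle of the slot; the pin seated on its collar ends 10 mm above it. The tongue's one through hole, 11 mm along y by 14 mm along x, lies on the slot's middle line but anywhere from -21 to +21 mm along the safe's y from the slot's middle: where, cannot be seen and is not measured
- degchi: loose aluminium cooking pot, 164 mm across the rim, 90 mm tall; bystander. Origin at the centre of the underside
- thali: loose round steel plate, 200 mm across, 20 mm tall; bystander. Origin at the centre of the underside
- jar: loose glass jar with a brass twist cap, 66 mm across, 90 mm tall; bystander. Origin at the centre of the underside
- chimta: loose steel tongs lying flat, 220 mm long along their x, about 40 mm wide, 12 mm tall; bystander. Origin at their middle, on the underside

How it is judged:
By the outcome, as a careful person would: the job done as asked, in the order asked, and still so for the second after the job is handed in, with the robot touching nothing.
It also fails if it takes over 64 s, if anything falls off the work surface, if the arm or the gripper's body presses on something with over 40 N, if the wrist force passes 120 N, or if a joint passes its speed limit or range.

ROBOT

A 6-joint arm with a two-finger parallel gripper is mounted at the origin on the work surface. World frame = base frame: x ahead of the robot, y to its left, z up, the work surface at z = 0. Lengths are in mm, angles in rad, forces in N, time in s.
With the tool pointing down it reaches from about 350 to 875 mm from the base axis. Payload 4.2 kg.
Tool frame: the origin (TCP) lies between the finger pads; the fingertips stand 11 mm ahead of it and the grasp point (between the pads) lies 8 mm behind it; z points along the fingers, y is the direction in which the jaws open and shut (so a half turn about z gives the same grasp; the last joint's range is limited). The gripper opens to 85 mm and grips with 20 to 120 N. Pads are 22 mm wide; open, the fingers measure 114 mm over their backs; the gripper's body (76 mm by 85 mm) begins 54 mm behind the grasp point. The pads swing forward as they close: fully open they stand 13 mm farther back than shut.
Start: joints at [1.443, 0.385, 0.008, 0, -1.194, -0.259], TCP at [235.734, 578.817, 242.312] pointing down, gripper open.
Joint ranges: [-3.14, 3.14], [-1.21, 2.06], [-1.07, 1.41], [-3.16, 2.05], [-2.99, -0.16], [-3.1, 3.1]. Speed limits (rad/s): [2.79, 2.79, 3.14, 3.14, 3.14, 3.14].

INTERFACE

Orientations are given as a unit quaternion [x, y, z, w].
In Python, from bench import * gives the robot as it stands. The module is installed in compiled form; this text tells all that it offers.
- The arm moves only by the tool drive_tool, never from a script. Its argument "increments" is a list of rows, each a list of 3 entries, a list of its own where there are three numbers: the gripper command: -1 is shut, 1 is fully open, values between are in proportion, then the shift along the tool's x, y, z scaled (see below), then the turn about the tool's z scaled (see below). In form: [[hand, [tx, ty, tz], turn], ...]. A call has 1 to 20 rows; each row shifts and turns the commanded pose from where the row before left it, along the tool's axes as they then stand; what a row does not reach is not made up. The controller multiplies each number of a shift by 0.3 m and each number of a turn by 2 rad. A row lasts 1/8 s, in which the tool goes at most 62.5 mm and 10.7 degrees, less where a joint would pass 70% of its speed; a pose out of reach is approached as far as the arm can. A call with a number of a shift or a turn outside -1 to 1 is refused whole. A call with a gripper value outside its range is refused whole. The fingers move at their own pace and stop on an object; the grip force is fixed at half the most. Time passes only in rows, so rows that do not move let the fingers close. It gives the time, the measured TCP pose, the force and the opening at its end, in the units of the state.
- read_state(): the state, without advancing time (a new reading comes with each control period).
- get_image(name): name is "scene" or "top" or "wrist"; returns the picture (420x560x3 uint8, red, green, blue); there is no depth.
- calibration(name): a dict with "fovy" (degrees; the focal length in pixels is half the picture's height over the tangent of half this angle, whatever the lens; pixels are square), "cx", "cy" (the principal point, pixels), "R" (3x3) and "t" (3): a world point X has camera coordinates R X + t. Camera axes: x right, y down, z forward; pixel columns grow to the right and rows downward; lengths in mm; the calibration is good to about 2 mm. A picture is of the moment at which its call begins: read the wrist's pose just before it. calibration takes no time and is no camera call; for the wrist camera it gives the pose at the moment of the call.
- job_done(): hands the job in, once; it reports no verdict.
The state is a dict: "clock": time; "joints": joint angles; "joint_vel": joint speeds; "joint_efforts": joint torques, N m; "position": TCP position; "ee_rot": TCP orientation; "contact_force": force on the tool from outside, world axes, zero at the start; "wrist_torque": the same for the moment, N m; "gripper_width": finger opening in mm.
Only numpy, scipy, OpenCV 4.12 (cv2) and the standard library are available. Lean on these libraries where they do the work, as an engineer would, in place of code of your own. Each camera call takes 0.05 s, during which the arm holds its last target.

## Working session

There is one attempt and no reset: what is moved stays moved. The work goes in short steps, Python scripts to look and compute and a tool call to move; the robot and the scene stay as the last step left them, time stands still between calls to the robot, and variables do not carry over. Pictures are saved under pics/ and viewed, and the job is handed in when it is done.

Besides the shell and the picture viewer there is one more tool, called by a JSON object that holds its "op" and its "data", one argument or row to a line. drive_tool: Moves the arm, as the interface text tells. Shifts and turns lie within -1 to 1; 1 stands for 0.3 m of shift or 2 rad of turn. Its arguments: {"type":"object","properties":{"increments":{"type":"array"}},"required":["increments"]}

```bash
mkdir -p pics
python3 - <<'E'
from bench import *
import cv2
s=read_state();print(s)
for n in ["scene","top","wrist"]:
    c=calibration(n);print(n,c)
    cv2.imwrite(f"pics/{n}0.png",get_image(n)[:,:,::-1])
E
```

```text
{'clock': 0.0, 'joints': array([ 1.44260209e+00,  3.85568105e-01,  6.63418182e-03, -5.12012200e-04,
       -1.19398979e+00, -2.58609079e-01]), 'joint_vel': array([-3.34284013e-04,  1.55944356e-04, -8.86456183e-04, -6.34661576e-05,
       -6.27460271e-04,  3.59205778e-05]), 'joint_efforts': array([ 2.10253957e-04, -3.92291522e+01,  1.88397521e+01,  4.18630421e+00,
       -4.63729579e-03,  1.06204592e-07]), 'position': array([235.53085821, 578.32232324, 241.21591912]), 'ee_rot': array([ 9.81337381e-01, -1.92290813e-01, -1.68128134e-04,  1.07693943e-03]), 'contact_force': array([ 0.16925115, -0.13999035,  0.2725356 ]), 'wrist_torque': array([0.04045612, 0.02169988, 0.03852308]), 'gripper_width': 85.26125627271227}
scene {'fovy': 55.218891178377675, 'cx': 276.4053384281243, 'cy': 206.5165682619925, 'R': array([[ 0.26049891,  0.9654251 ,  0.00973125],
       [ 0.70370316, -0.18295886, -0.68653326],
       [-0.66101602,  0.18568907, -0.72703328]]), 't': array([-133.79199762, -271.1221975 , 1478.93942333])}
top {'fovy': 54.63890677661985, 'cx': 282.4039079160865, 'cy': 206.18770787989416, 'R': array([[ 0.00865459, -0.99990943,  0.01030707],
       [-0.98368104, -0.01036567, -0.17962228],
       [ 0.17971285, -0.00858431, -0.98368166]]), 't': array([  -2.2578558 ,  533.72058576, 1057.80110362])}
wrist {'fovy': 66.01363494549246, 'cx': 278.49734817483665, 'cy': 215.82545367120855, 'R': array([[-0.3765013 , -0.92641322,  0.00230497],
       [-0.88859307,  0.36183235,  0.28192145],
       [-0.26200977,  0.10409561, -0.95943472]]), 't': array([623.70876026, -36.17870113, 378.39985497])}
```

View pics/scene0.png

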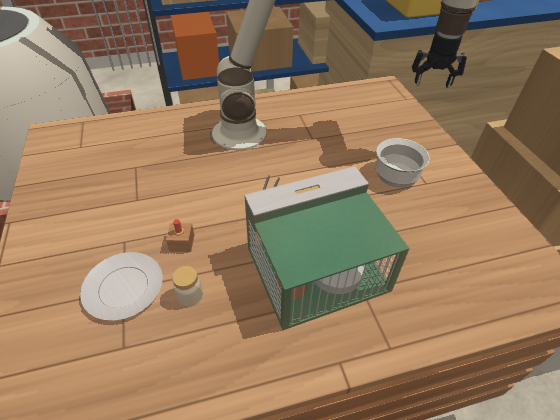

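View pics/top0.png

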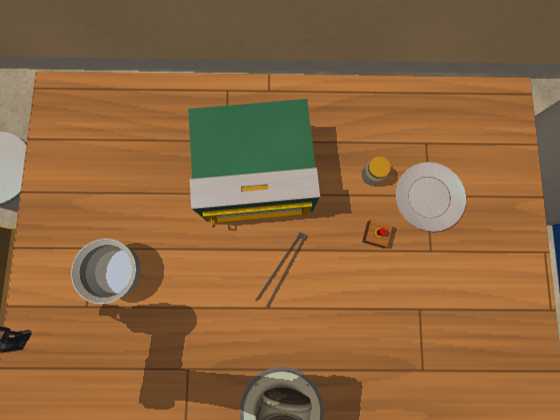

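View pics/wrist0.png

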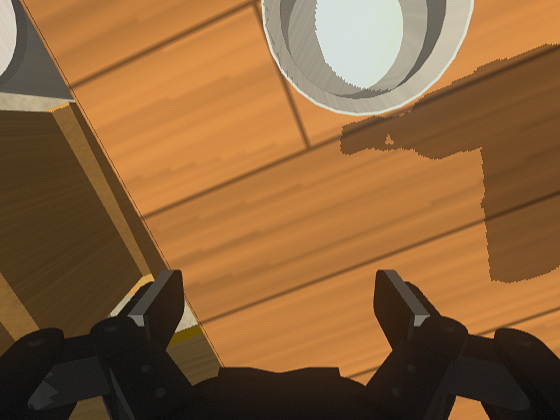

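Safe is around top (255,150), the pin in its rest at (381,233), pot at the left (104,271), jar at (378,170), plate at (431,197), and tongs at (285,265). I'll enlarge crops next.

Run:
```python
import cv2
t=cv2.imread("pics/top0.png");s=cv2.imread("pics/scene0.png")
def c(im,x,y,w,h,k,n): cv2.imwrite(n,cv2.resize(im[y:y+h,x:x+w],None,fx=k,fy=k,interpolation=cv2.INTER_CUBIC))
c(t,180,160,150,70,5,"pics/t_safe.png")
c(t,350,205,60,50,10,"pics/t_pin.png")
c(s,150,205,60,55,10,"pics/s_pin.png")
c(s,240,160,140,65,5,"pics/s_safe.png")
```

```text
(no output)
```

View pics/t_safe.png

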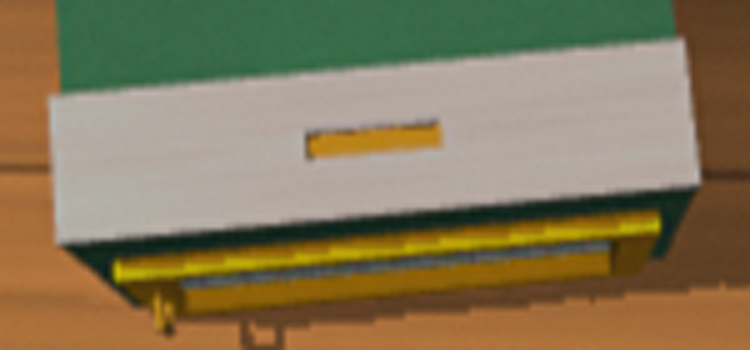

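View pics/t_pin.png

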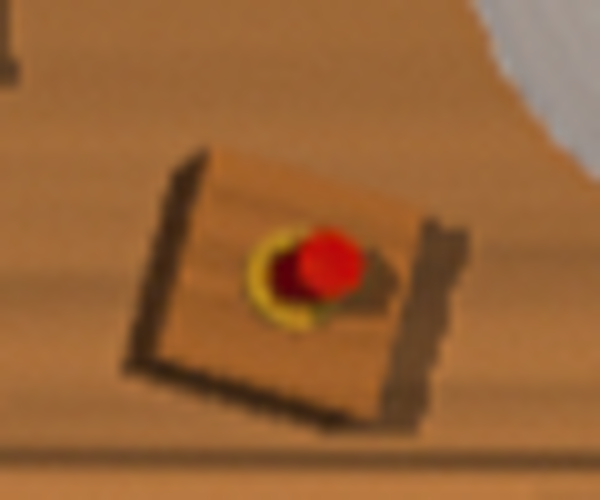

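View pics/s_pin.png

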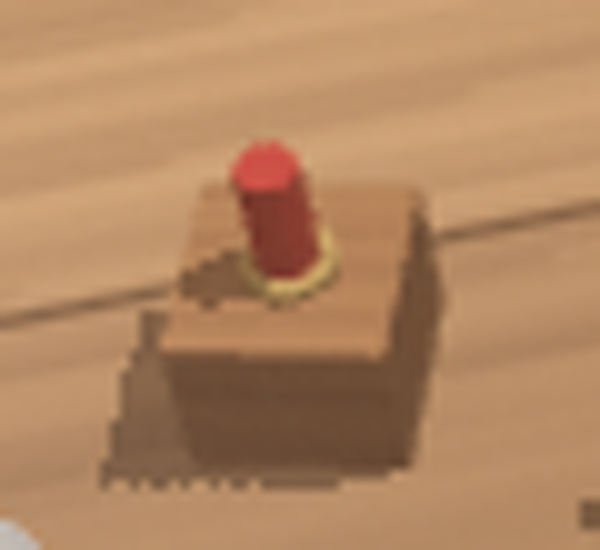

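View pics/s_safe.png

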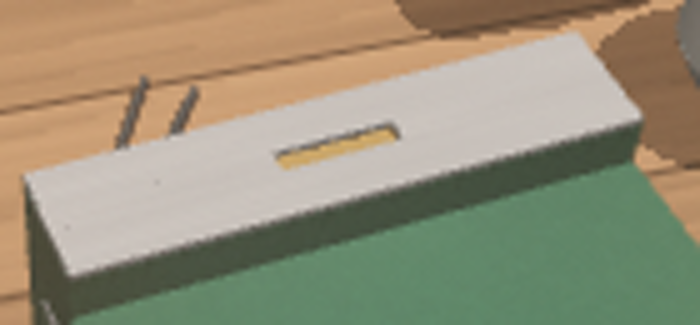

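Top crop: slot corners are about (306,131), (440,121), (441,147) and (308,159) at x5. The knob top is at (330,264) and the collar centre at (297,278), both at x10.

```bash
cat > h.py <<'E'
import numpy as np
from bench import *
def ray(n,px,c=None):
    c=c or calibration(n)
    f=210/np.tan(np.radians(c["fovy"]/2))
    d=np.array([(px[0]-c["cx"])/f,(px[1]-c["cy"])/f,1]); R=np.array(c["R"]);
    return -R.T@c["t"], R.T@d
def at(n,px,z,c=None):
    o,d=ray(n,px,c); return o+d*(z-o[2])/d[2]
E
python3 - <<'E'
from h import *
T=lambda p,k,o:(p[0]/k+o[0]-.0,p[1]/k+o[1]-.0)
np.set_printoptions(precision=1,suppress=True)
P=lambda l,n,k,o,z:np.array([at(n,T(p,k,o),z) for p in l])
def rep(nm,q):
    print(nm,q.mean(0),[round(float(np.linalg.norm(q[i]-q[(i+1)%4])),1) for i in range(4)], "yaw01",np.arctan2(*(q[1]-q[0])[[1,0]]).round(3))
rep("plate top",P([(50,98),(683,38),(700,184),(60,243)],"top",5,(180,160),210))
rep("slot top",P([(306,131),(440,121),(441,147),(308,159)],"top",5,(180,160),210))
rep("plate sc",P([(25,175),(575,33),(641,120),(72,276)],"scene",5,(240,160),210))
rep("slot sc",P([(275,155),(390,122),(401,134),(285,170)],"scene",5,(240,160),210))
rep("rest top",P([(208,148),(425,217),(380,424),(158,357)],"top",10,(350,205),50))
rep("rest sc",P([(205,185),(418,188),(385,355),(165,350)],"scene",10,(150,205),50))
print("knob top",at("top",(383,231.4),88+4),at("scene",(176.8,221.3),92), "collar",at("top",(379.7,232.8),52))
E
```

```text
plate top [546.6  68.8 210. ] [298.3, 70.7, 297.7, 69.3] yaw01 -1.462
slot top [546.9  69.2 210. ] [62.7, 12.5, 62.2, 13.4] yaw01 -1.483
plate sc [548.5  67.2 210. ] [297.5, 69.2, 296.6, 69.6] yaw01 1.672
slot sc [547.2  67.6 210. ] [62.1, 9.7, 63.1, 11.2] yaw01 1.7
rest top [ 461.2 -258.4   50. ] [60.9, 57.7, 61.5, 58.8] yaw01 -1.875
rest sc [ 463.9 -259.4   50. ] [58.8, 58.7, 58.6, 58.0] yaw01 1.297
knob top [ 462.1 -257.8   92. ] [ 463.  -259.1   92. ] collar [ 463.1 -259.1   52. ]
```

{"op": "drive_tool", "data": {
  "increments": [
    [1,[0.0974,0.1277,0],0],
    [1,[0.0974,0.1277,0],0],
    [1,[0.0974,0.1277,0],0],
    [1,[0.0974,0.1277,0],0],
    [1,[0.0974,0.1277,0],0],
    [1,[0.0974,0.1277,0],0],
    [1,[0.0974,0.1277,0],0],
    [1,[0.0974,0.1277,0],0],
    [1,[0.0974,0.1277,0],0],
    [1,[0.0974,0.1277,0],0],
    [1,[0.0974,0.1277,0],0],
    [1,[0.0974,0.1277,0],0],
    [1,[0.0974,0.1277,0],0],
    [1,[0.0974,0.1277,0],0],
    [1,[0.0974,0.1277,0.05],0],
    [1,[0.0974,0.1277,0.05],0],
    [1,[0.0974,0.1277,0.05],0],
    [1,[0.0974,0.1277,0],0],
    [1,[0,0,0],0],
    [1,[0,0,0],0]
  ]
}}

```text
clock: 2.65
position: [462.2, -258.0, 196.8]
ee_rot: [0.981, -0.193, -0.001, -0.0]
contact_force: [-0.3, -0.2, 0.7]
gripper_width: 85.5
```

Run:
```python
from h import *
import cv2
s=read_state();c=calibration("wrist");im=get_image("wrist")
print(s["clock"],s["position"],s["ee_rot"],s["contact_force"],s["joints"].round(2))
cv2.imwrite("pics/w1.png",im[:,:,::-1])
f=210/np.tan(np.radians(c["fovy"]/2))
for X in [(462.7,-258.7,92),(462.7,-258.7,54),(462.7,-258.7,50)]:
    p=c["R"]@np.array(X)+c["t"]; print(X,f*p[:2]/p[2]+[c["cx"],c["cy"]])
```

```text
2.65 [ 462.15363152 -258.02161061  196.82306497] [ 9.81290518e-01 -1.92531738e-01 -6.39451851e-04 -2.02246515e-04] [-0.34947193 -0.19007459  0.71106591] [-0.2   0.26 -0.29 -0.   -1.02  1.39]
(462.7, -258.7, 92) [278.72645473 217.66685916]
(462.7, -258.7, 54) [278.68908219 205.0962941 ]
(462.7, -258.7, 50) [278.68570235 203.95945523]
```

View pics/w1.png

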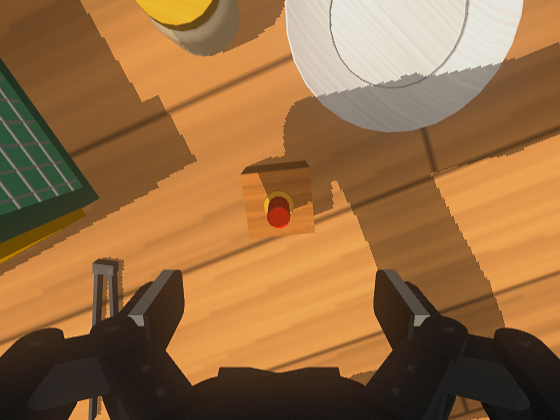

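Wrist view: the knob top at (278,217) agrees with the predicted (278.7,217.7), and the path down is free. I'll descend and grip.

{"op": "drive_tool", "data": {
  "increments": [
    [1,[0.0023,0.0012,0.07],0],
    [1,[0,0,0.07],0],
    [1,[0,0,0.07],0],
    [1,[0,0,0.07],0],
    [1,[0,0,0.07],0],
    [1,[0,0,0.07],0],
    [1,[0,0,0],0],
    [1,[0,0,0],0]
  ]
}}

```text
clock: 3.7
position: [463.9, -258.3, 72.4]
ee_rot: [0.982, -0.191, 0.001, 0.0]
contact_force: [0.4, -0.4, -0.3]
gripper_width: 85.7
```

{"op": "drive_tool", "data": {
  "increments": [
    [0,[0,0,0],0],
    [-0.3,[0,0,0],0],
    [-1,[0,0,0],0],
    [-1,[0,0,0],0],
    [-1,[0,0,0],0],
    [-1,[0,0,0],0],
    [-1,[0,0,0],0],
    [-1,[0,0,0],0]
  ]
}}

```text
clock: 4.7
position: [463.4, -258.9, 71.6]
ee_rot: [0.981, -0.192, 0.0, 0.0]
contact_force: [-1.2, 0.4, 4.6]
gripper_width: 16.4
```

Run:
```python
from h import *
import cv2
im=get_image("scene");cv2.imwrite("pics/s2.png",cv2.resize(im[100:260,100:300],None,fx=4,fy=3.75)[:,:,::-1])
print(read_state()["wrist_torque"])
```

```text
[-0.04200135  0.22755464  0.01331253]
```

View pics/s2.png

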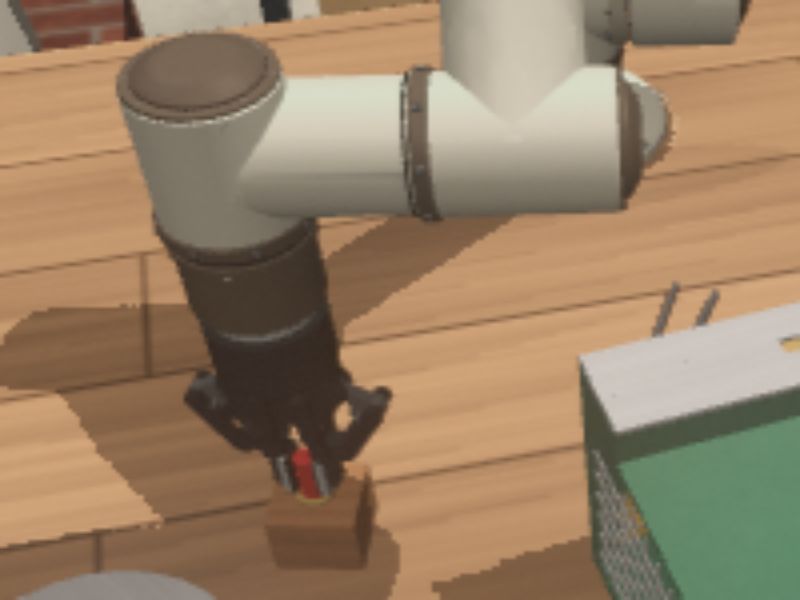

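Gripped, with the knob between the pads. I'll lift straight up.

{"op": "drive_tool", "data": {
  "increments": [
    [-1,[0,0,-0.03],0],
    [-1,[0,0,-0.06],0],
    [-1,[0,0,-0.1],0],
    [-1,[0,0,-0.12],0],
    [-1,[0,0,-0.12],0],
    [-1,[0,0,-0.12],0],
    [-1,[0,0,-0.12],0],
    [-1,[0,0,-0.1],0],
    [-1,[0,0,0],0],
    [-1,[0,0,0],0],
    [-1,[0,0,0],0]
  ]
}}

```text
clock: 6.12
position: [462.5, -258.5, 300.6]
ee_rot: [0.981, -0.192, -0.002, -0.0]
contact_force: [-0.3, -0.1, -1.1]
gripper_width: 16.4
```

Run:
```python
from h import *
import cv2
s=read_state();c=calibration("wrist");im=get_image("wrist")
print(s["position"],s["ee_rot"],s["contact_force"],s["wrist_torque"],s["gripper_width"])
cv2.imwrite("pics/w3.png",im[:,:,::-1])
f=210/np.tan(np.radians(c["fovy"]/2))
from scipy.spatial.transform import Rotation as Ro
R=Ro.from_quat(s["ee_rot"]).as_matrix()
for n in ["wrist","scene"]:
  c=calibration(n)
  f=210/np.tan(np.radians(c["fovy"]/2))
  for z in [-20,18,22,68]:
    p=c["R"]@(s["position"]+R@[0,0,z])+c["t"]; print(n,z,f*p[:2]/p[2]+[c["cx"],c["cy"]])
im=get_image("scene");cv2.imwrite("pics/s3.png",im[:,:,::-1])
```

```text
[ 462.50598552 -258.49886579  300.5991597 ] [ 9.81339150e-01 -1.92277011e-01 -1.71596553e-03 -2.80690661e-04] [-0.31042068 -0.09965116 -1.06268501] [-0.0333941   0.01984699 -0.03467363] 16.37365717655127
wrist -20 [277.83856322 311.88403584]
wrist 18 [277.95288426 269.14170138]
wrist 22 [277.96200904 265.73013201]
wrist 68 [278.04306712 235.42414801]
scene -20 [159.48675082 153.21845332]
scene 18 [162.85389092 166.17140511]
scene 22 [163.19655908 167.48960513]
scene 68 [166.98695216 182.07075629]
```

View pics/w3.png

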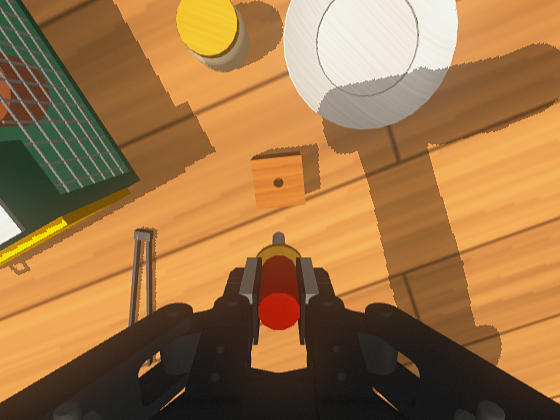

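View pics/s3.png

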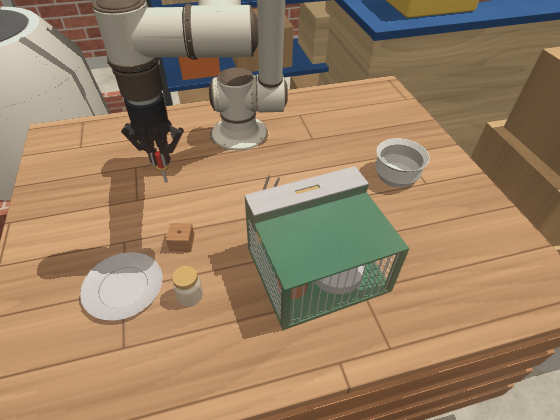

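Pin is upright in the hand with its tip near (278,234), and the rest is empty. Next I turn to the safe's axes and go above the -y end of the slot.

{"op": "drive_tool", "data": {
  "increments": [
    [-1,[0,0,0],-0.049],
    [-1,[0,0,0],-0.049],
    [-1,[0,0,0],-0.049],
    [-1,[0,0,0],-0.049],
    [-1,[0,0,0],-0.049],
    [-1,[0.02,-0.05,0],0],
    [-1,[0.0394,-0.0978,0],0],
    [-1,[0.0394,-0.0978,0],0],
    [-1,[0.0394,-0.0978,0],0],
    [-1,[0.0394,-0.0978,0],0],
    [-1,[0.0394,-0.0978,0],0],
    [-1,[0.0394,-0.0978,0],0],
    [-1,[0.0394,-0.0978,0],0],
    [-1,[0.0394,-0.0978,0],0],
    [-1,[0.0394,-0.0978,0],0],
    [-1,[0.0194,-0.0478,0],0],
    [-1,[0,0,0],0],
    [-1,[0,0,0],0],
    [-1,[0,0,0],0]
  ]
}}

```text
clock: 8.6
position: [550.3, 44.3, 302.5]
ee_rot: [0.999, 0.051, 0.0, 0.0]
contact_force: [0.8, -0.6, -0.5]
gripper_width: 16.1
```

Run:
```python
from h import *
import cv2
s=read_state();im=get_image("wrist")
print(s["position"],s["ee_rot"],2*np.arctan2(s["ee_rot"][1],s["ee_rot"][0]),s["contact_force"],s["wrist_torque"],s["gripper_width"])
cv2.imwrite("pics/w4.png",im[:,:,::-1])
cv2.imwrite("pics/w4c.png",cv2.resize(im[180:300,190:350],None,fx=5,fy=5,interpolation=cv2.INTER_CUBIC)[:,:,::-1])
c=calibration("wrist");f=210/np.tan(np.radians(c["fovy"]/2))
p=c["R"]@(s["position"]-[0,0,68])+c["t"]; print("tip",f*p[:2]/p[2]+[c["cx"],c["cy"]])
im=get_image("scene");cv2.imwrite("pics/s4.png",cv2.resize(im[100:250,220:400],None,fx=4,fy=4,interpolation=cv2.INTER_CUBIC)[:,:,::-1])
```

```text
[550.30371979  44.34399089 302.45415001] [9.98703185e-01 5.09111632e-02 1.78266724e-05 2.28658698e-05] 0.10186636423082457 [ 0.80551281 -0.62585586 -0.47957727] [-0.05923092 -0.0184923  -0.06362406] 16.141638912180166
tip [278.28975455 235.19657058]
```

View pics/w4.png

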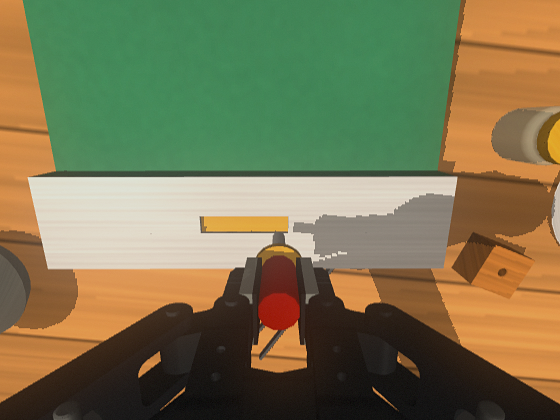

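View pics/w4c.png

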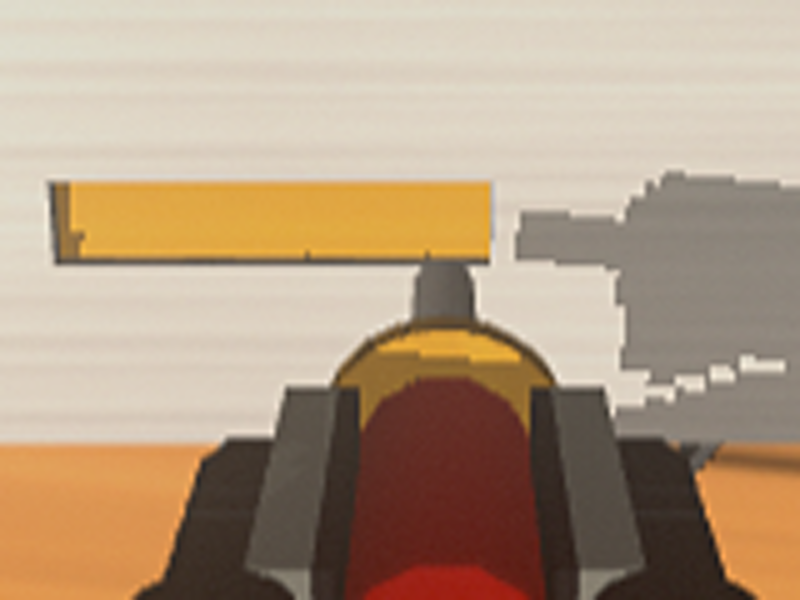

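View pics/s4.png

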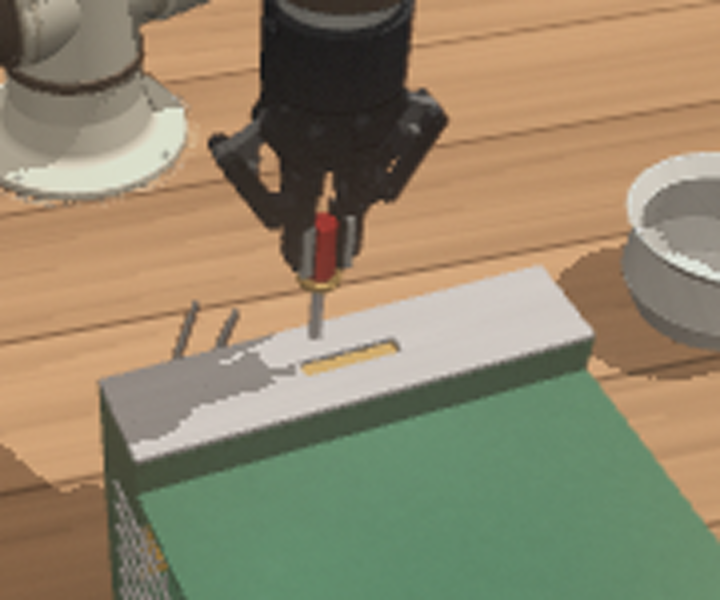

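Run:
```python
from h import *
s=read_state();a=.1019
q=np.array([at("wrist",(u/5+190,v/5+180),210) for u,v in [(48,182),(492,182),(490,265),(56,265)]])
d=q-s["position"]; c,sn=np.cos(a),np.sin(a)
print(q.round(1)); t=np.c_[d[:,0]*c+d[:,1]*sn, d[:,0]*sn-d[:,1]*c]; print("tool xy",t.round(1),t.mean(0),q.mean(0))
```

```text
[[550.  101.3 210. ]
 [556.6  37.8 210. ]
 [544.   36.7 210. ]
 [537.5  99.7 210. ]]
tool xy [[  5.4 -56.6]
 [  5.5   7.3]
 [ -7.2   7.1]
 [ -7.2 -56.3]] [ -0.8783841  -24.60901764] [547.03812639  68.85966222 210.        ]
```

Slot found again at (547.0, 68.9), yaw 0.104, which fits the fixed cameras within 1 mm. I'll centre across the slot and lower through the flap to about 6 mm above the tongue.

{"op": "drive_tool", "data": {
  "increments": [
    [-1,[-0.003,-0.0053,0],0],
    [-1,[0,0,0],0],
    [-1,[0,0,0.02],0],
    [-1,[0,0,0.02],0],
    [-1,[0,0,0.02],0],
    [-1,[0,0,0.02],0],
    [-1,[0,0,0.02],0],
    [-1,[0,0,0],0]
  ]
}}

```text
clock: 9.7
position: [549.2, 46.6, 271.7]
ee_rot: [0.999, 0.052, -0.001, 0.0]
contact_force: [-0.0, -0.9, -0.5]
gripper_width: 16.6
```

{"op": "drive_tool", "data": {
  "increments": [
    [-1,[0,0,0.01],0],
    [-1,[0,0,0.01],0],
    [-1,[0,0,0.01],0],
    [-1,[0,0,0.01],0],
    [-1,[0,0,0],0]
  ]
}}

```text
clock: 10.32
position: [549.2, 46.6, 259.8]
ee_rot: [0.999, 0.052, -0.001, 0.0]
contact_force: [-0.9, -0.0, -2.0]
gripper_width: 16.7
```

{"op": "drive_tool", "data": {
  "increments": [
    [-1,[0,0,0.005],0],
    [-1,[0,0,0.005],0],
    [-1,[0,0,0],0]
  ]
}}

```text
clock: 10.7
position: [549.4, 46.7, 257.1]
ee_rot: [0.999, 0.052, -0.0, 0.0]
contact_force: [0.3, 0.0, -0.9]
gripper_width: 16.4
```

{"op": "drive_tool", "data": {
  "increments": [
    [-1,[0,0,0.005],0],
    [-1,[0,0,0],0]
  ]
}}

```text
clock: 10.95
position: [549.4, 46.7, 255.6]
ee_rot: [0.999, 0.052, -0.0, 0.0]
contact_force: [-0.3, 0.4, -1.3]
gripper_width: 16.3
```

{"op": "drive_tool", "data": {
  "increments": [
    [-1,[0,0,0.004],0],
    [-1,[0,0,0.004],0],
    [-1,[0,0,0],0]
  ]
}}

```text
clock: 11.32
position: [549.4, 46.7, 253.2]
ee_rot: [0.999, 0.052, -0.0, 0.0]
contact_force: [-1.1, 0.2, -0.9]
gripper_width: 16.3
```

{"op": "drive_tool", "data": {
  "increments": [
    [-1,[0,0,0.004],0],
    [-1,[0,0,0],0]
  ]
}}

```text
clock: 11.58
position: [549.4, 46.7, 252.1]
ee_rot: [0.999, 0.052, -0.0, 0.0]
contact_force: [-0.9, 0.4, -1.4]
gripper_width: 16.4
```

{"op": "drive_tool", "data": {
  "increments": [
    [-1,[0,0,0.004],0],
    [-1,[0,0,0],0]
  ]
}}

```text
clock: 11.82
position: [549.6, 46.7, 251.1]
ee_rot: [0.999, 0.052, 0.0, 0.0]
contact_force: [-0.2, 1.0, -0.3]
gripper_width: 16.4
```

{"op": "drive_tool", "data": {
  "increments": [
    [-1,[0,0,0.004],0],
    [-1,[0,0,0],0]
  ]
}}

```text
clock: 12.08
position: [549.6, 46.7, 250.1]
ee_rot: [0.999, 0.052, 0.0, 0.0]
contact_force: [-1.3, 0.9, 1.7]
gripper_width: 16.6
```

Run:
```python
from h import *
s=read_state();print(s["contact_force"],s["position"],s["wrist_torque"])
```

```text
[-1.25925146  0.92117706  1.70696532] [549.63828228  46.7136878  250.13884967] [ 0.01160711  0.25861485 -0.00829658]
```

Touching the tongue at offset about -22.4 mm with roughly 3 N. Now I slide gently along +y.

{"op": "drive_tool", "data": {
  "increments": [
    [-1,[0,-0.005,0],0],
    [-1,[0,0,0],0]
  ]
}}

```text
clock: 12.32
position: [549.5, 48.0, 250.1]
ee_rot: [0.999, 0.052, 0.0, 0.0]
contact_force: [-0.7, -2.1, 1.8]
gripper_width: 16.4
```

{"op": "drive_tool", "data": {
  "increments": [
    [-1,[0,-0.005,0],0],
    [-1,[0,0,0],0]
  ]
}}

```text
clock: 12.58
position: [549.3, 49.7, 250.0]
ee_rot: [0.999, 0.052, 0.0, 0.0]
contact_force: [-0.3, -1.5, 2.1]
gripper_width: 16.5
```

{"op": "drive_tool", "data": {
  "increments": [
    [-1,[0,-0.005,0],0],
    [-1,[0,0,0],0]
  ]
}}

```text
clock: 12.82
position: [549.1, 51.3, 249.8]
ee_rot: [0.999, 0.052, 0.0, -0.0]
contact_force: [-0.8, -1.7, 1.7]
gripper_width: 16.6
```

{"op": "drive_tool", "data": {
  "increments": [
    [-1,[0,-0.005,0],0],
    [-1,[0,0,0],0]
  ]
}}

```text
clock: 13.08
position: [548.9, 52.8, 249.8]
ee_rot: [0.999, 0.052, 0.0, -0.0]
contact_force: [-0.1, -1.3, 2.2]
gripper_width: 16.3
```

{"op": "drive_tool", "data": {
  "increments": [
    [-1,[0,-0.005,0],0],
    [-1,[0,0,0],0]
  ]
}}

```text
clock: 13.32
position: [548.7, 54.3, 249.8]
ee_rot: [0.999, 0.052, 0.0, -0.0]
contact_force: [-0.2, -1.0, 1.7]
gripper_width: 16.1
```

{"op": "drive_tool", "data": {
  "increments": [
    [-1,[0,-0.005,0],0],
    [-1,[0,0,0],0]
  ]
}}

```text
clock: 13.58
position: [548.6, 55.8, 249.8]
ee_rot: [0.999, 0.052, -0.0, -0.0]
contact_force: [-0.7, -1.7, 1.1]
gripper_width: 16.5
```

{"op": "drive_tool", "data": {
  "increments": [
    [-1,[0,-0.005,0],0],
    [-1,[0,0,0],0]
  ]
}}

```text
clock: 13.82
position: [548.4, 57.3, 249.8]
ee_rot: [0.999, 0.052, -0.0, -0.0]
contact_force: [-0.1, -0.8, 2.0]
gripper_width: 16.3
```

{"op": "drive_tool", "data": {
  "increments": [
    [-1,[0,-0.005,0],0],
    [-1,[0,0,0],0]
  ]
}}

```text
clock: 14.08
position: [548.3, 58.8, 249.8]
ee_rot: [0.999, 0.052, 0.0, -0.0]
contact_force: [-0.9, -0.5, 1.5]
gripper_width: 16.3
```

{"op": "drive_tool", "data": {
  "increments": [
    [-1,[0,-0.005,0],0],
    [-1,[0,0,0],0]
  ]
}}

```text
clock: 14.32
position: [548.1, 60.3, 249.8]
ee_rot: [0.999, 0.052, 0.0, -0.0]
contact_force: [-0.2, -2.1, 2.0]
gripper_width: 16.5
```

{"op": "drive_tool", "data": {
  "increments": [
    [-1,[0,-0.005,0],0],
    [-1,[0,0,0],0]
  ]
}}

```text
clock: 14.58
position: [547.9, 61.8, 249.8]
ee_rot: [0.999, 0.052, 0.0, -0.0]
contact_force: [-0.2, -0.5, 1.2]
gripper_width: 16.2
```

{"op": "drive_tool", "data": {
  "increments": [
    [-1,[0,-0.005,0],0],
    [-1,[0,0,0],0]
  ]
}}

```text
clock: 14.82
position: [547.8, 63.3, 249.8]
ee_rot: [0.999, 0.052, -0.0, -0.0]
contact_force: [0.4, -1.6, 1.3]
gripper_width: 16.3
```

{"op": "drive_tool", "data": {
  "increments": [
    [-1,[0,-0.005,0],0],
    [-1,[0,0,0],0]
  ]
}}

```text
clock: 15.08
position: [547.6, 64.8, 249.7]
ee_rot: [0.999, 0.052, -0.0, -0.0]
contact_force: [0.1, -0.3, 1.8]
gripper_width: 16.7
```

{"op": "drive_tool", "data": {
  "increments": [
    [-1,[0,-0.005,0],0],
    [-1,[0,0,0],0]
  ]
}}

```text
clock: 15.32
position: [547.1, 66.4, 249.2]
ee_rot: [0.999, 0.052, -0.001, -0.0]
contact_force: [-0.1, 0.6, -0.8]
gripper_width: 16.8
```

{"op": "drive_tool", "data": {
  "increments": [
    [-1,[0,-0.005,0],0],
    [-1,[0,0,0],0]
  ]
}}

```text
clock: 15.58
position: [547.1, 67.8, 249.5]
ee_rot: [0.999, 0.052, -0.0, -0.0]
contact_force: [-1.1, 0.2, -1.8]
gripper_width: 16.4
```

Vertical force fell to the free-hanging value (about -1.2 N), so the pin is over the hole. Lowering gently.

{"op": "drive_tool", "data": {
  "increments": [
    [-1,[0,0,0.004],0],
    [-1,[0,0,0],0]
  ]
}}

```text
clock: 15.82
position: [547.3, 67.6, 248.5]
ee_rot: [0.999, 0.052, -0.0, -0.0]
contact_force: [-0.1, 0.4, -0.9]
gripper_width: 16.2
```

{"op": "drive_tool", "data": {
  "increments": [
    [-1,[0,0,0.004],0],
    [-1,[0,0,0],0]
  ]
}}

```text
clock: 16.08
position: [547.3, 67.5, 247.3]
ee_rot: [0.999, 0.052, -0.0, 0.0]
contact_force: [-0.1, 0.8, -1.1]
gripper_width: 16.4
```

{"op": "drive_tool", "data": {
  "increments": [
    [-1,[0,0,0.004],0],
    [-1,[0,0,0],0]
  ]
}}

```text
clock: 16.32
position: [547.3, 67.5, 246.1]
ee_rot: [0.999, 0.052, -0.0, 0.0]
contact_force: [1.0, 0.7, -1.3]
gripper_width: 16.0
```

No force 6 mm below the tongue's top: the pin is in the hole. I'll keep lowering.

{"op": "drive_tool", "data": {
  "increments": [
    [-1,[0,0,0.006],0],
    [-1,[0,0,0.006],0],
    [-1,[0,0,0],0]
  ]
}}

```text
clock: 16.7
position: [547.2, 67.6, 242.3]
ee_rot: [0.999, 0.052, -0.0, 0.0]
contact_force: [-1.5, -0.6, -0.9]
gripper_width: 16.5
```

{"op": "drive_tool", "data": {
  "increments": [
    [-1,[0,0,0.006],0],
    [-1,[0,0,0.006],0],
    [-1,[0,0,0],0]
  ]
}}

```text
clock: 17.08
position: [547.2, 67.6, 238.7]
ee_rot: [0.999, 0.052, -0.0, 0.0]
contact_force: [-0.8, 0.6, -1.5]
gripper_width: 16.3
```

{"op": "drive_tool", "data": {
  "increments": [
    [-1,[0,0,0.006],0],
    [-1,[0,0,0.006],0],
    [-1,[0,0,0],0]
  ]
}}

```text
clock: 17.45
position: [547.2, 67.6, 235.2]
ee_rot: [0.999, 0.052, -0.0, 0.0]
contact_force: [0.2, -0.8, -1.1]
gripper_width: 16.1
```

{"op": "drive_tool", "data": {
  "increments": [
    [-1,[0,0,0.005],0],
    [-1,[0,0,0.003],0],
    [-1,[0,0,0],0]
  ]
}}

```text
clock: 17.82
position: [547.3, 67.6, 232.9]
ee_rot: [0.999, 0.052, -0.0, 0.0]
contact_force: [-0.7, -0.5, -0.6]
gripper_width: 16.2
```

{"op": "drive_tool", "data": {
  "increments": [
    [-1,[0,0,0.003],0],
    [-1,[0,0,0],0]
  ]
}}

```text
clock: 18.08
position: [547.3, 67.6, 232.0]
ee_rot: [0.999, 0.052, -0.0, 0.0]
contact_force: [-1.1, 0.3, -1.5]
gripper_width: 16.2
```

{"op": "drive_tool", "data": {
  "increments": [
    [-1,[0,0,0.002],0],
    [-1,[0,0,0],0]
  ]
}}

```text
clock: 18.32
position: [547.4, 67.6, 231.7]
ee_rot: [0.999, 0.052, 0.0, 0.0]
contact_force: [0.1, 0.4, 0.4]
gripper_width: 16.3
```

Run:
```python
from h import *
import cv2
im=get_image("wrist")
cv2.imwrite("pics/w5.png",cv2.resize(im[180:340,190:370],None,fx=4,fy=3.7,interpolation=cv2.INTER_CUBIC)[:,:,::-1])
```

```text
(no output)
```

View pics/w5.png

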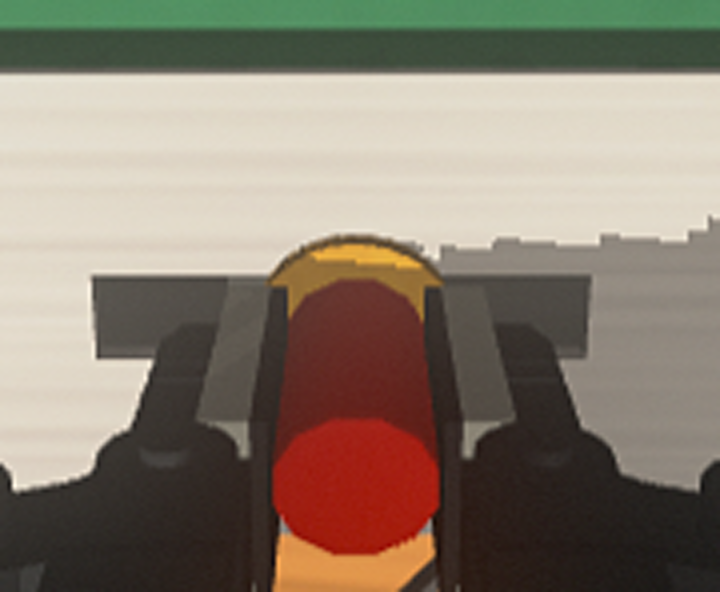

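The collar appears to lie on the plate: z is 231.7 as predicted and the force is just rising. Releasing, then backing straight up.

{"op": "drive_tool", "data": {
  "increments": [
    [-0.5,[0,0,0],0],
    [-0.2,[0,0,0],0],
    [0,[0,0,0],0],
    [0,[0,0,0],0],
    [0,[0,0,0],0],
    [0,[0,0,0],0]
  ]
}}

```text
clock: 19.12
position: [547.4, 67.6, 231.5]
ee_rot: [0.999, 0.052, 0.0, 0.0]
contact_force: [-0.1, -0.1, 0.8]
gripper_width: 42.7
```

{"op": "drive_tool", "data": {
  "increments": [
    [0,[0,0,-0.02],0],
    [0,[0,0,-0.04],0],
    [0,[0,0,-0.06],0],
    [0,[0,0,-0.08],0],
    [0,[0,0,-0.08],0],
    [0,[0,0,-0.08],0],
    [0,[0,0,0],0],
    [0,[0,0,0],0]
  ]
}}

```text
clock: 20.12
position: [546.9, 67.6, 339.1]
ee_rot: [0.999, 0.052, -0.0, -0.0]
contact_force: [-0.2, -0.3, -1.3]
gripper_width: 43.2
```

Run:
```python
from h import *
import cv2
c=calibration("wrist");im=get_image("wrist");s2=get_image("scene")
cv2.imwrite("pics/w6.png",cv2.resize(im[150:300,190:370],None,fx=4,fy=4,interpolation=cv2.INTER_CUBIC)[:,:,::-1])
cv2.imwrite("pics/s6.png",cv2.resize(s2[100:250,220:400],None,fx=4,fy=4,interpolation=cv2.INTER_CUBIC)[:,:,::-1])
for n,c,o,k in [("w",c,(190,150),4),("s",calibration("scene"),(220,100),4)]:
  f=210/np.tan(np.radians(c["fovy"]/2))
  for X in [(547.2,67.9,252),(547.2,67.9,214),(547.2,67.9,210)]:
    p=c["R"]@np.array(X)+c["t"]; print(n,X,(f*p[:2]/p[2]+[c["cx"],c["cy"]]-o)*k)
```

```text
w (547.2, 67.9, 252) [351.56791764 301.84004473]
w (547.2, 67.9, 214) [351.94791688 244.12501885]
w (547.2, 67.9, 210) [351.98192787 238.95936302]
s (547.2, 67.9, 252) [355.85476589 304.77867029]
s (547.2, 67.9, 214) [351.55207298 351.22638993]
s (547.2, 67.9, 210) [351.1133111  355.96283972]
```

View pics/w6.png

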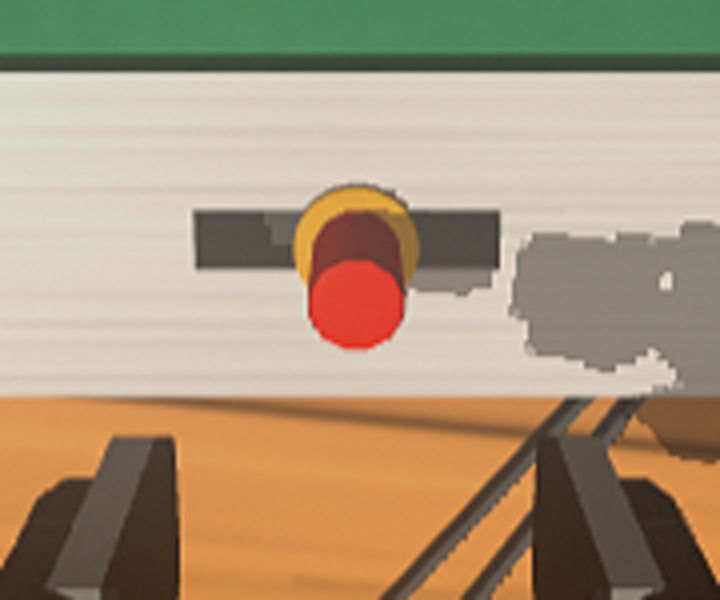

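View pics/s6.png

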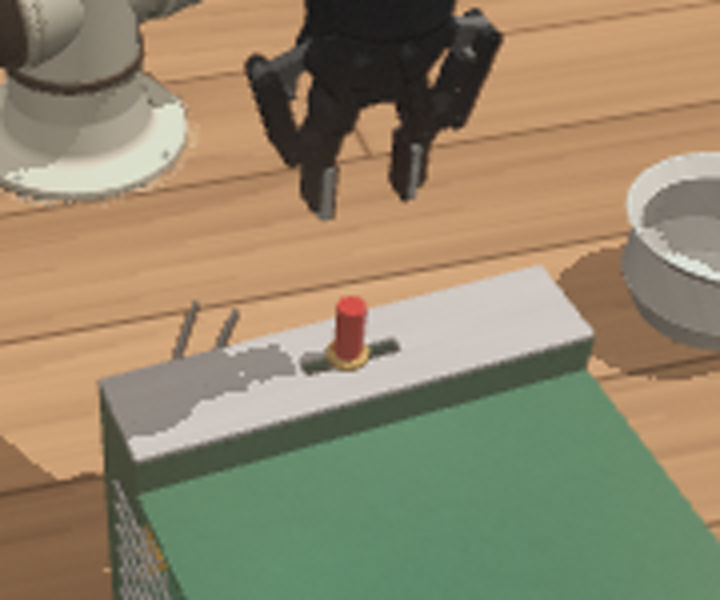

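The pin stands upright and home. The knob top is at (356,304) in the wrist crop and about (351,304) in the scene crop, where the seated pose predicts (352,302) and (356,305). The collar lies on the plate, the gripper is clear and the pot and tongs are unmoved in these views. Handing in.

Run:
```python
from bench import *
s=read_state();print(s["clock"],s["contact_force"])
print(job_done())
```

```text
20.225 [-0.57172435 -0.47498465 -0.53973243]
the job is handed in; nothing more can be done
None
```

The safe is locked: the pin stands fully home in the slot and I've let go of it. I handed the job in at 20.2 s of the 64 s allowed.

- **Finding the hole:** I lifted the pin from its rest and put it through the slot near the -y end. I felt along the tongue at about 3 N until the upward force vanished, about 1 to 2 mm on the -y side of the slot's middle.
- **Seating:** I lowered the pin freely until the collar met the plate. The tool height there was 231.7 mm against 231.6 mm predicted.
- **Last checks:** After release, the wrist and scene pictures show the pin upright, the collar on the plate and the knob top within about 1 px of the seated prediction. The gripper was about 108 mm above its release height and touching nothing.
- **Readings that disagreed:** The finger opening read 16.4 mm on the 18 mm knob, which I put down to sensor offset.
- **Not fully checked:** The pot and tongs looked unmoved in the last pictures, but I took no final picture of the jar and plate. The arm did not go near them after lifting the pin.

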